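# Third filter by clicks, then measure

## Task

On the white photometer, gently push the orange filter lever with a fingertip from its parked end to the third click and leave it seated there, never going beyond that click and never gripping the lever. Then press the green measure button fully down and let it come back up, and not before the lever is set. Leave the glassware and everything else where it stands, lifting nothing.

Things in the scene. Friction and masses are not known exactly. Their poses are not given: they have to be found in the camera images.
- photometer: White filter photometer fixed to the bench, 240 mm (its x) by 320 mm (its y) and 90 mm tall; origin at the centre of its underside, z up; its front (-x, with a small display) faces the robot more or less, +y is its left side as the robot sees it. On its flat top (z = 90 mm) are the orange lever, the green button at its left, a round black capped sample well (68 mm wide, 29 mm tall, centred at x = 68, y = 20 mm) and, at the rear right corner, a loose vial.
- filter_lever (a joint): How far the filter lever has slid along the photometer's +y (m): 0 parked at its right-hand end, as at the start; 0.090 at the far end. Spring detents (clicks) every 18 mm: first click 0.018, second 0.036, third 0.054, fourth 0.072, fifth 0.090. Pushing out of a click takes about 5 N, most at a quarter of the way; a little (1 or 2 mm) past half-way between two clicks the lever runs ahead by itself and seats in the next one.
- lever_tab (a point): Centre of the lever's orange tab: 34 mm (photometer x) by 15 mm (photometer y, the sliding direction) by 34 mm tall; the tab's underside is 6 mm and its top 40 mm above the photometer's top. Parked, it is at x = -45, y = -55, z = 113 mm in the photometer's frame. Its axes are those of the photometer. On the robot's side of the slot a scale has one white tick and coloured dot per position: white for parked, then violet, light blue, green (third click), yellow, red.
- measure_button (a joint): How far the measure button is pressed (m): 0 out, 0.006 fully down; its spring takes about 5 N fully down and brings it back.
- measure_button_top (a point): Centre of the top face of the round green measure button, 34 mm wide, which is pressed straight down; it lies at x = -50, y = 118 mm in the photometer's frame.
- vial: Bystander, loose: small amber glass vial with white cap, 20 mm wide and 42 mm tall, standing on the photometer's rear right corner; origin at the centre of its underside, z up.
- beaker: Bystander, loose: glass beaker, 90 mm wide and 115 mm tall, open, standing on the bench to the left of the photometer; origin at the centre of its underside, z up.
- reagent: Bystander, loose: amber reagent bottle with blue cap, 56 mm wide and 110 mm tall, on the bench to the right of the photometer; origin at the centre of its underside, z up.
- cell_box: Bystander, loose: blue box with white lid, 70 x 90 x 48 mm, on the bench right of the photometer, towards the robot; origin at the centre of its underside, z up.
- flask: Bystander, loose: conical glass flask, 80 mm wide at the foot and 113 mm tall, far left on the bench; origin at the centre of its underside, z up.
- wash_bottle: Bystander, loose: white plastic bottle with red cap, 66 mm wide and 160 mm tall, far right on the bench; origin at the centre of its underside, z up.
- cartridge: Bystander, loose: white filter cartridge with blue cap, 66 mm wide and 116 mm tall, on the right of the bench; origin at the centre of its underside, z up.

How it is judged:
By the outcome, as a careful person would: the job done as asked, in the order asked, and still so for the second after the job is handed in, with the robot touching nothing.
It also fails if it takes over 58 s, if anything falls off the work surface, if the arm or the gripper's body presses on something with over 40 N, if the wrist force passes 120 N, or if a joint passes its speed limit or range.

## Robot

A 6-joint arm with a two-finger parallel gripper is mounted at the origin on the work surface. World frame = base frame: x ahead of the robot, y to its left, z up, the work surface at z = 0. Lengths are in m, angles in rad, forces in N, time in s.
With the tool pointing down it reaches from about 0.325 to 0.925 m from the base axis. Payload 3.1 kg.
Tool frame: the origin (TCP) lies at the very end of the fingers, on their centre line; the grasp point (between the pads) lies 19 mm behind it; z points along the fingers, y is the direction in which the jaws open and shut (so a half turn about z gives the same grasp; the last joint's range is limited). The gripper opens to 85 mm and grips with 20 to 120 N. Pads are 22 mm wide; open, the fingers measure 114 mm over their backs; the gripper's body (76 mm by 85 mm) begins 54 mm behind the grasp point. The pads swing forward as they close: fully open they stand 13 mm farther back than shut.
Start: joints at [1.192, 0.217, 1.613, -0, 1.311, -0.112], TCP at [0.165, 0.603, 0.231] pointing down, gripper open.
Joint ranges: [-2.75, 2.75], [-0.78, 2.1], [0.31, 2.55], [-1.13, 4.27], [0.13, 2.63], [-2.58, 2.58]. Speed limits (rad/s): [2.79, 2.79, 3.14, 3.14, 3.14, 3.14].

## Interface

Orientations are given as a rotation vector (axis times angle).
In Python, from bench import robot gives the robot as it stands. The module is installed in compiled form; this text tells all that it offers.
- The arm moves only by the tool apply_moves, never from a script. Its arguments are lists of equal length, an entry for each row: "grip": the finger opening in cm, from 0 to 8.54; "dp": the shift along the tool's x, y, z in cm, a list of three; "angular": the turn, a rotation vector about the tool's x, y, z in rad, a list of three. In form: {"grip": [grip, ...], "dp": [[dx, dy, dz], ...], "angular": [[ax, ay, az], ...]}. A call has 1 to 5 rows; each row shifts and turns the commanded pose from where the row before left it, along the tool's axes as they then stand; what a row does not reach is not made up. A row lasts 1/8 s, in which the tool goes at most 62.5 mm and 10.7 degrees, less where a joint would pass 70% of its speed; a pose out of reach is approached as far as the arm can. A call is refused whole if a number of a shift passes 6.25 or a number of a turn 0.188, either way. A call with a gripper value outside its range is refused whole. The fingers move at their own pace and stop on an object; "grip_force" is the grip in N (left out, the last holds). Time passes only in rows, so rows that do not move let the fingers close. It gives the time, the measured TCP pose, the force and the opening at its end, in the units of the state.
- robot.sense(): the state, without advancing time (a new reading comes with each control period).
- robot.snapshot(name): name is "scene" or "side" or "wrist"; returns the picture (400x640x3 uint8, blue, green, red); there is no depth.
- robot.get_calibration(name): a dict with "vertical_fov" (degrees; the focal length in pixels is half the picture's height over the tangent of half this angle, whatever the lens; pixels are square), "cx", "cy" (the principal point, pixels), "camera_from_world" (4x4, takes a point from world to camera coordinates); the wrist camera has in their place "tool_from_camera" (4x4, takes a point from camera to tool coordinates, whose origin is the TCP and whose axes are the flange's). Camera axes: x right, y down, z forward; pixel columns grow to the right and rows downward; lengths in m; the calibration is good to about 2 mm. A picture is of the moment at which its call begins: read the wrist's pose just before it. get_calibration takes no time and is no camera call.
- robot.job_done(): hands the job in, once; it reports no verdict.
The state is a dict: "time_s": time; "joint_pos": joint angles; "qvel": joint speeds; "joint_torque": joint torques, N m; "ee_pos": TCP position; "orientation": TCP orientation; "contact_force": force on the tool from outside, world axes, zero at the start; "moment": the same for the moment, N m; "width": finger opening in m.
Only numpy, scipy, OpenCV 4.12 (cv2) and the standard library are available. Lean on these libraries where they do the work, as an engineer would, in place of code of your own. Each camera call takes 0.05 s, during which the arm holds its last target.

## Working session

There is one attempt and no reset: what is moved stays moved. The work goes in short steps, Python scripts to look and compute and a tool call to move; the robot and the scene stay as the last step left them, time stands still between calls to the robot, and variables do not carry over. Pictures are saved under pics/ and viewed, and the job is handed in when it is done.

Besides the shell and the picture viewer there is one more tool, called after ">>>" as a command line: name --argument value ..., lists and objects as JSON in quotes. apply_moves: Moves the arm, as the interface text tells. Its arguments: {"type":"object","properties":{"grip":{"type":"array","items":{"type":"number"}},"dp":{"type":"array","items":{"type":"array","items":{"type":"number"}}},"angular":{"type":"array","items":{"type":"array","items":{"type":"number"}}},"grip_force":{"type":"number"}},"required":["grip","dp","angular"]}

```bash
mkdir -p pics; ls; python3 - <<'E'
from bench import robot
import cv2,numpy as np
np.set_printoptions(precision=4,suppress=True)
s=robot.sense();print(s)
for n in("scene","side","wrist"):
    c=robot.get_calibration(n);print(n,c)
    im=robot.snapshot(n);cv2.imwrite(f"pics/{n}0.png",im)
E
```

```text
pics
{'time_s': 0.0, 'joint_pos': array([ 1.1918,  0.2178,  1.6149,  0.    ,  1.3113, -0.1122]), 'qvel': array([ 0.0003, -0.001 ,  0.0016,  0.0001,  0.0033, -0.    ]), 'joint_torque': array([ -0.0002, -39.6845, -30.3856,  -0.0002,   0.0098,   0.    ]), 'ee_pos': array([0.1644, 0.6021, 0.23  ]), 'orientation': array([-0.4178, -3.1131,  0.0037]), 'contact_force': array([-0.13  ,  0.1894, -0.4555]), 'moment': array([0.0519, 0.0367, 0.0197]), 'width': 0.08496574316407263}
scene {'vertical_fov': 48.98345163094686, 'cx': 317.35708965701764, 'cy': 192.44851514374906, 'camera_from_world': array([[ 0.8164,  0.5774, -0.0058, -0.4782],
       [ 0.4306, -0.6155, -0.6601, -0.205 ],
       [-0.3847,  0.5364, -0.7512,  1.9539],
       [ 0.    ,  0.    ,  0.    ,  1.    ]])}
side {'vertical_fov': 50.03095575864092, 'cx': 324.8139590057439, 'cy': 196.02190601705422, 'camera_from_world': array([[-0.6776, -0.7351,  0.021 ,  0.3635],
       [-0.405 ,  0.3493, -0.845 ,  0.3194],
       [ 0.6138, -0.5811, -0.5344,  1.1122],
       [ 0.    ,  0.    ,  0.    ,  1.    ]])}
wrist {'vertical_fov': 68.03343590194524, 'cx': 324.46770413595067, 'cy': 197.54598132807467, 'tool_from_camera': array([[-0.0003, -0.9529, -0.3032,  0.0776],
       [ 1.    , -0.0007,  0.0013, -0.0011],
       [-0.0015, -0.3032,  0.9529, -0.1422],
       [ 0.    ,  0.    ,  0.    ,  1.    ]])}
```

View pics/scene0.png

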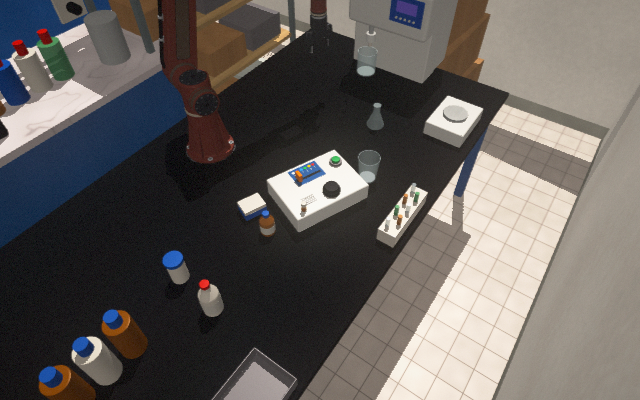

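View pics/side0.png

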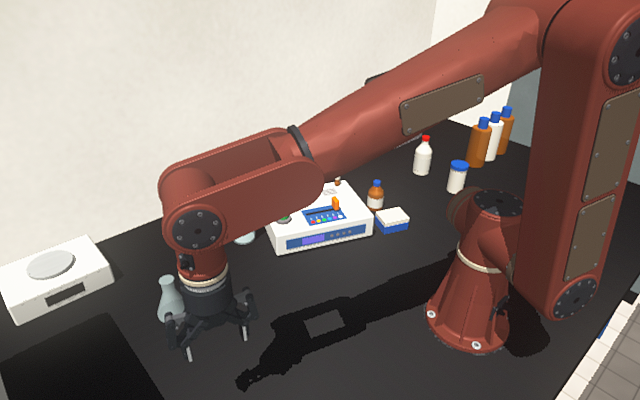

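View pics/wrist0.png

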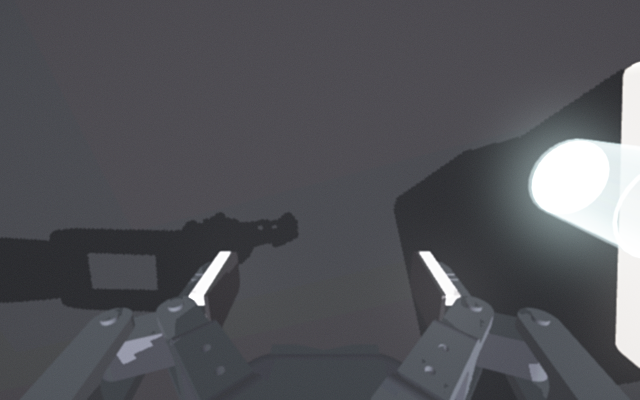

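```bash
python3 - <<'E'
import cv2
im=cv2.imread("pics/scene0.png");cv2.imwrite("pics/sc_crop.png",cv2.resize(im[80:260,220:400],None,fx=4,fy=3.3,interpolation=cv2.INTER_CUBIC))
im=cv2.imread("pics/side0.png");cv2.imwrite("pics/sd_crop.png",cv2.resize(im[160:270,230:420],None,fx=4,fy=4,interpolation=cv2.INTER_CUBIC))
E
```

```text
(no output)
```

View pics/sc_crop.png

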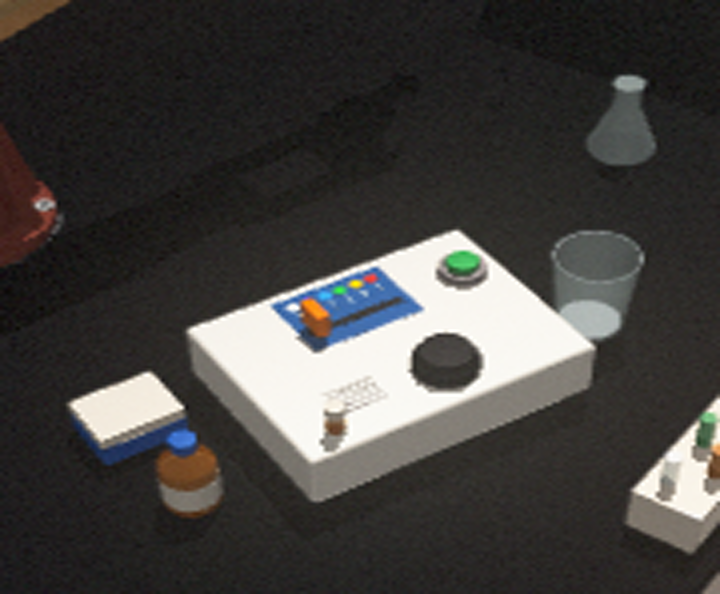

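View pics/sd_crop.png

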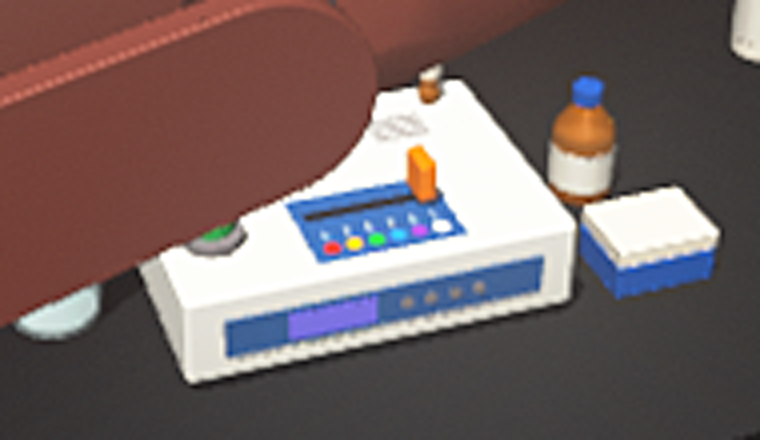

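```bash
cat > h.py <<'E'
import numpy as np,cv2
from bench import robot
from scipy.spatial.transform import Rotation as R
np.set_printoptions(precision=4,suppress=True)
def cam(name,s=None):
    c=robot.get_calibration(name);f=200/np.tan(np.radians(c["vertical_fov"])/2)
    K=(f,c["cx"],c["cy"])
    if name=="wrist":
        T=np.eye(4);T[:3,:3]=R.from_rotvec(s["orientation"]).as_matrix();T[:3,3]=s["ee_pos"]
        W=T@np.array(c["tool_from_camera"])
    else: W=np.linalg.inv(c["camera_from_world"])
    return K,W
def plane(uv,z,kw):
    (f,cx,cy),W=kw;uv=np.atleast_2d(np.asarray(uv,float))
    d=np.c_[(uv[:,0]-cx)/f,(uv[:,1]-cy)/f,np.ones(len(uv))]@W[:3,:3].T
    o=W[:3,3];return o+d*((z-o[2])/d[:,2])[:,None]
def proj(P,kw):
    (f,cx,cy),W=kw;P=np.atleast_2d(P);p=(P-W[:3,3])@W[:3,:3]
    return np.c_[f*p[:,0]/p[:,2]+cx,f*p[:,1]/p[:,2]+cy]
def big(m):
    n,l,st,c=cv2.connectedComponentsWithStats(m.astype(np.uint8));i=1+np.argmax(st[1:,4]);return l==i,st[i],c[i]
E
python3 - <<'E'
from h import *
im=cv2.imread("pics/scene0.png").astype(int)
g=im.min(2)
print([g[y,x] for x,y in[(290,200),(340,210),(330,172),(275,195),(330,217),(300,220)]])
m=(g>195);m[:,:262]=0;m[:,372:]=0;m[:148]=0;m[228:]=0
b,st,c=big(m);print(st,c)
cnt=max(cv2.findContours(b.astype(np.uint8),0,1)[0],key=cv2.contourArea)
hull=cv2.convexHull(cnt)
q=cv2.approxPolyDP(hull,6,True)[:,0];print(q)
kw=cam("scene")
P=plane(hull[:,0],.09,kw)
r=cv2.minAreaRect((P[:,:2]*1000).astype(np.float32));print(r)
hsv=cv2.cvtColor(im.astype(np.uint8),cv2.COLOR_BGR2HSV)
gm=cv2.inRange(hsv,(50,120,60),(75,255,255));b,st,c=big(gm[:, :]*0+gm*(np.arange(640)>326)*(np.arange(640)<345)>0);print("green",st,c,plane(c,.1,kw))
om=cv2.inRange(hsv,(5,180,120),(20,255,255));om[:160]=0;om[190:]=0;om[:,:285]=0;om[:,310:]=0
b,st,c=big(om>0);print("or",st,c,plane(c,.113,kw))
E
```

```text
[np.int64(241), np.int64(121), np.int64(241), np.int64(109), np.int64(45), np.int64(117)]
[ 267  150  101   70 2670] [316.5184 185.5139]
[[334 150]
 [367 185]
 [297 219]
 [267 180]]
((563.7372436523438, 30.333282470703125), (314.52996826171875, 233.22239685058594), 67.82706451416016)
green [332 156   8   7  37] [335.3514 158.8378] [[0.5564 0.1671 0.1   ]]
or [296 171   6   9  37] [298.3514 175.    ] [[0.4965 0.0015 0.113 ]]
```

>>> apply_moves --grip '[0,0,0,0,0]' --dp '[[-3.1,-2.9,-0.2],[-3.1,-2.9,-0.2],[-3.1,-2.9,-0.2],[-3.1,-2.9,-0.2],[-3.1,-2.9,-0.2]]' --angular '[[0,0,0],[0,0,0],[0,0,0],[0,0,0],[0,0,0]]'

```text
time_s: 0.78
ee_pos: [0.2764, 0.4208, 0.241]
orientation: [-0.417, -3.114, 0.001]
contact_force: [0.1, 0.2, 0.4]
width: 0.0001
```

>>> apply_moves --grip '[0,0,0,0,0]' --dp '[[-3.1,-2.9,-0.2],[-3.1,-2.9,-0.2],[-3.1,-2.9,-0.2],[-3.1,-2.9,-0.2],[-3.1,-2.9,-0.2]]' --angular '[[0,0,0],[0,0,0],[0,0,0],[0,0,0],[0,0,0]]'

```text
time_s: 1.4
ee_pos: [0.3877, 0.2401, 0.2512]
orientation: [-0.418, -3.114, 0.0]
contact_force: [0.6, 0.6, 0.4]
width: 0.0001
```

>>> apply_moves --grip '[0,0,0,0,0]' --dp '[[-3.1,-2.9,0],[-3.1,-2.9,0],[-3.1,-2.9,0],[-3.1,-2.9,0],[-3.1,-2.9,0]]' --angular '[[0,0,0.04],[0,0,0.04],[0,0,0.04],[0,0,0],[0,0,0]]'

```text
time_s: 2.02
ee_pos: [0.4854, 0.0521, 0.251]
orientation: [-0.604, -3.083, -0.0]
contact_force: [0.0, 0.9, -0.0]
width: 0.0003
```

```bash
python3 - <<'E'
from h import *
s=robot.sense();im=robot.snapshot("wrist");cv2.imwrite("pics/w1.png",im);np.save("w1.npy",np.r_[s["ee_pos"],s["orientation"]])
print(s["ee_pos"],s["orientation"])
E
```

```text
[0.4854 0.0521 0.251 ] [-0.6039 -3.0826 -0.0001]
```

View pics/w1.png

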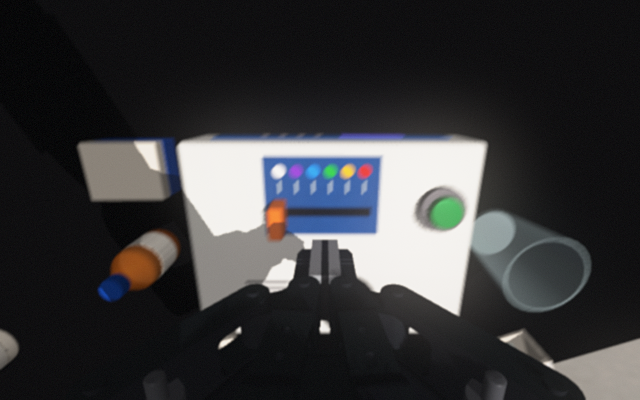

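```bash
python3 - <<'E'
from h import *
im=cv2.imread("pics/w1.png");v=np.load("w1.npy");s=dict(ee_pos=v[:3],orientation=v[3:]);kw=cam("wrist",s)
hsv=cv2.cvtColor(im,cv2.COLOR_BGR2HSV)
def col(lo,hi,box):
    m=cv2.inRange(hsv,lo,hi);k=np.zeros_like(m);x0,y0,x1,y1=box;k[y0:y1,x0:x1]=1
    b,st,c=big(m*k>0);return st,c
D=[]
for n,lo,hi,b in[("white",(0,0,170),(180,60,255),(268,162,290,181)),("violet",(130,90,90),(155,255,255),(286,162,304,182)),("lblue",(95,90,190),(108,255,255),(303,162,323,182)),("green",(50,100,90),(75,255,255),(320,162,340,182)),("yellow",(18,120,120),(32,255,255),(338,162,357,182)),("red",(0,120,120),(8,255,255),(355,162,376,182))]:
    try:
        st,c=col(lo,hi,b);P=plane(c,.09,kw)[0];D.append(P);print(n,st,c,P)
    except Exception as e: print(n,e)
st,c=col((50,100,60),(80,255,255),(410,180,475,240));print("btn",st,c);
for z in(.09,.1,.105,.11):print(z,plane(c,z,kw))
st,c=col((3,150,90),(20,255,255),(255,190,300,250));print("tab",st,c)
g=im.min(2)
# front edge rows
E=[]
for u in [195,210,225,240]+list(range(400,480,15)):
    colg=g[120:170,u].astype(int);i=np.argmax(np.diff(colg));E.append((u,120+i+.5))
print(E);PE=plane(E,.09,kw);print(np.polyfit(PE[:,1],PE[:,0],1),PE[[0,-1]])
L=[]
for r in range(150,300,20):
    d=np.diff(g[r,150:260].astype(int));a=150+np.argmax(d)+.5
    d=np.diff(g[r,440:520].astype(int));b=440+np.argmin(d)+.5;L.append((a,b,r))
print(L)
for a,b,r in L:
    print(plane([(a,r),(b,r)],.09,kw)[:,:2].ravel())
E
```

```text
white [271 164  15  15 177] [278.0621 170.9379] [0.4574 0.0105 0.09  ]
violet [290 166  12  11 108] [295.3241 171.0833] [0.4643 0.0271 0.09  ]
lblue [305 163  16  16 189] [312.6878 170.8571] [0.4709 0.044  0.09  ]
green [325 166  11  11  94] [329.9468 171.0213] [0.4779 0.0606 0.09  ]
yellow [342 166  11  11  94] [347.1277 171.0532] [0.4847 0.0772 0.09  ]
red [362 168   6   7  34] [364.4118 171.1176] [0.4916 0.0939 0.09  ]
btn [432 199  30  28 665] [446.4827 212.9008]
0.09 [[0.5693 0.1611 0.09  ]]
0.1 [[0.5642 0.1584 0.1   ]]
0.105 [[0.5616 0.1571 0.105 ]]
0.11 [[0.559  0.1558 0.11  ]]
tab [267 202  18  37 540] [275.85   219.5407]
[(195, np.float64(136.5)), (210, np.float64(134.5)), (225, np.float64(139.5)), (240, np.float64(139.5)), (400, np.float64(140.5)), (415, np.float64(139.5)), (430, np.float64(139.5)), (445, np.float64(140.5)), (460, np.float64(139.5)), (475, np.float64(141.5))]
[0.4227 0.4163] [[ 0.3936 -0.052   0.09  ]
 [ 0.5051  0.2081  0.09  ]]
[(np.float64(175.5), np.float64(486.5), 150), (np.float64(178.5), np.float64(483.5), 170), (np.float64(182.5), np.float64(478.5), 190), (np.float64(196.5), np.float64(476.5), 210), (np.float64(209.5), np.float64(473.5), 230), (np.float64(190.5), np.float64(469.5), 250), (np.float64(160.5), np.float64(466.5), 270), (np.float64(196.5), np.float64(463.5), 290)]
[ 0.398  -0.0772  0.518   0.217 ]
[ 0.4173 -0.0851  0.5375  0.2094]
[ 0.4377 -0.0923  0.5569  0.1995]
[ 0.4632 -0.0898  0.5784  0.1923]
[ 0.4894 -0.0882  0.6005  0.1836]
[ 0.503  -0.1202  0.6231  0.1736]
[ 0.5124 -0.1655  0.6472  0.1641]
[ 0.552  -0.1403  0.6725  0.1542]
```

```bash
python3 - <<'E'
import cv2
im=cv2.imread("pics/w1.png")
cv2.imwrite("pics/w1c.png",cv2.resize(im[125:285,245:490],None,fx=3.2,fy=3.2,interpolation=cv2.INTER_CUBIC))
E
```

```text
(no output)
```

View pics/w1c.png

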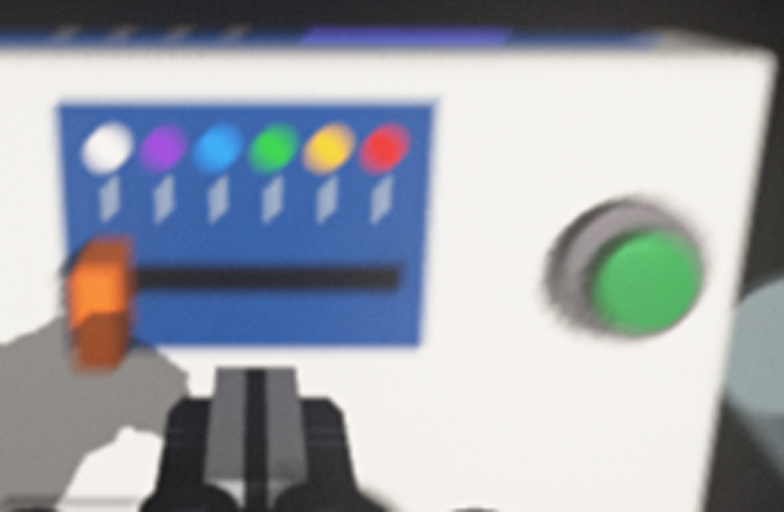

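```bash
cat >> h.py <<'E'
e=np.array([.379,.9254]);u=np.array([.9254,-.379]);Wd=np.array([.4574,.0105])
def ph(x,y,z=0): return np.r_[Wd+(x+.089)*u+(y+.055)*e,.09+z]
def toph(p): d=np.asarray(p)[:2]-Wd;return np.r_[d@u-.089,d@e-.055,p[2]-.09]
E
python3 - <<'E'
from h import *
v=np.load("w1.npy");s=dict(ee_pos=v[:3],orientation=v[3:]);kw=cam("wrist",s)
print("tcp px",proj(v[:3],kw), "tcp in ph",toph(v[:3]))
P=np.array([ph(-.045+a*.017,-.055+b*.0075,z) for a in(-1,1) for b in(-1,1) for z in(.006,.04)])
q=proj(P,kw);print(q)
print(ph(0,0),"slot ends",proj([ph(-.045,-.02),ph(-.045,.035)],kw))
sc=cam("scene");print("scene tab",proj(ph(-.045,-.055,.023),sc),"btn",proj(ph(-.05,.118,.02),sc))
sd=cam("side");print("side tab",proj(ph(-.045,-.055,.023),sd))
E
```

```text
tcp px [[326.0948 254.8633]] tcp in ph [-0.0788 -0.0059  0.161 ]
[[271.2513 197.3733]
 [265.1332 208.2728]
 [285.5163 197.3877]
 [281.0538 208.2876]
 [272.9037 227.2033]
 [267.1879 241.0536]
 [286.7126 227.2144]
 [282.5426 241.0646]]
[0.5606 0.0277 0.09  ] slot ends [[312.0599 210.6322]
 [362.5637 210.6784]]
scene tab [[297.4879 176.3669]] btn [[334.4019 158.9337]]
side tab [[335.1687 202.3304]]
```

>>> apply_moves --grip '[0,0,0,0,0]' --dp '[[-1.1,-2.6,0],[-1.1,-2.6,0],[-1.2,-2.7,0],[0,0,3],[0,0,3]]' --angular '[[0,0,0],[0,0,0],[0,0,0],[0,0,0],[0,0,0]]'

```text
time_s: 2.7
ee_pos: [0.4871, -0.033, 0.1909]
orientation: [0.605, 3.082, 0.0]
contact_force: [0.5, 0.3, -0.8]
width: -0.0002
```

```bash
python3 - <<'E'
from h import *
s=robot.sense();im=robot.snapshot("wrist");cv2.imwrite("pics/w2.png",im);print(s["ee_pos"],toph(s["ee_pos"]),s["contact_force"]);M=R.from_rotvec(s["orientation"]).as_matrix();print(M)
E
```

```text
[ 0.4871 -0.033   0.1909] [-0.045  -0.084   0.1009] [ 0.471   0.2909 -0.8043]
[[-0.9257  0.3783  0.001 ]
 [ 0.3783  0.9257 -0.0002]
 [-0.001   0.0003 -1.    ]]
```

View pics/w2.png

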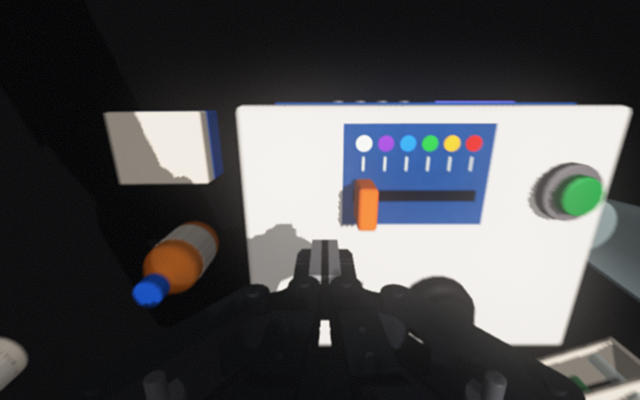

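>>> apply_moves --grip '[0,0,0,0,0]' --dp '[[0,0,2.5],[0,0,2.5],[0,0,1.8],[0,0,0.8],[0,0,0]]' --angular '[[0,0,0],[0,0,0],[0,0,0],[0,0,0],[0,0,0]]'

```text
time_s: 3.38
ee_pos: [0.4867, -0.0324, 0.1152]
orientation: [-0.603, -3.082, -0.0]
contact_force: [0.1, 0.1, -1.0]
width: 0.0001
```

```bash
python3 - <<'E'
from h import *
s=robot.sense();im=robot.snapshot("wrist");cv2.imwrite("pics/w3.png",im);cv2.imwrite("pics/s3.png",cv2.resize(robot.snapshot("side")[140:280,220:420],None,fx=4,fy=4,interpolation=2));print(s["ee_pos"],toph(s["ee_pos"]),s["contact_force"])
E
```

```text
[ 0.4867 -0.0324  0.1152] [-0.0457 -0.0837  0.0252] [ 0.0678  0.0673 -0.9503]
```

View pics/w3.png

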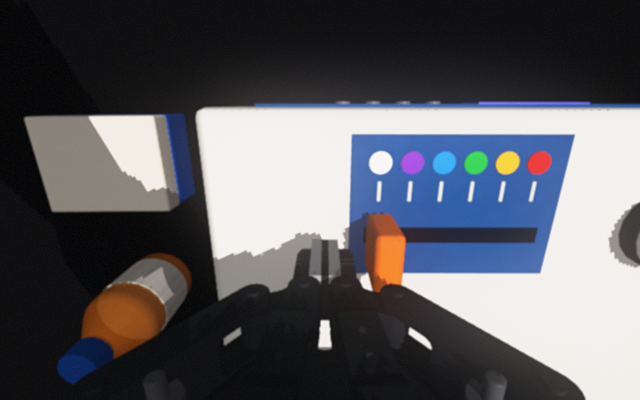

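View pics/s3.png

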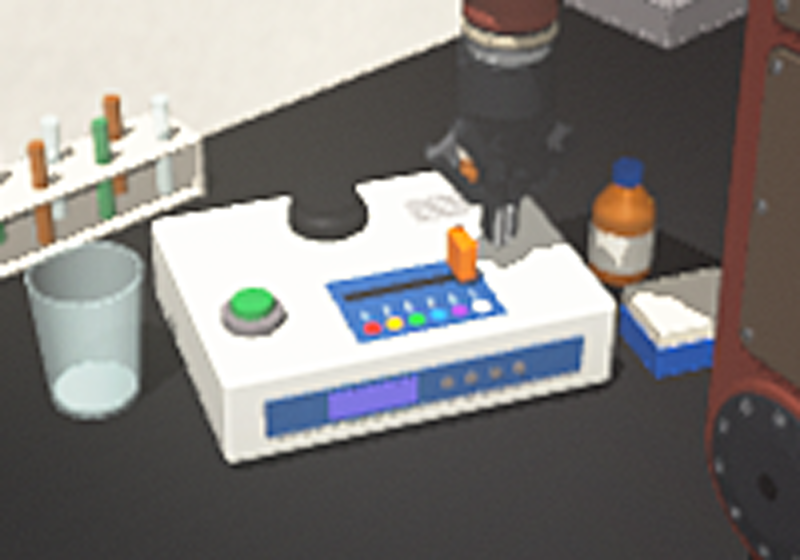

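>>> apply_moves --grip '[0,0,0,0,0]' --dp '[[0,0.5,-0.3],[0,0.3,0],[0,0.2,0],[0,0.1,0],[0,0.1,0]]' --angular '[[0,0,0],[0,0,0],[0,0,0],[0,0,0],[0,0,0]]'

```text
time_s: 4.1
ee_pos: [0.4914, -0.0218, 0.1184]
orientation: [-0.603, -3.083, 0.001]
contact_force: [-1.8, -1.9, 1.5]
width: -0.0004
```

>>> apply_moves --grip '[0,0,0,0,0]' --dp '[[0,0.1,0],[0,0.1,0],[0,0.1,0],[0,0.1,0],[0,0,0]]' --angular '[[0,0,0],[0,0,0],[0,0,0],[0,0,0],[0,0,0]]'

```text
time_s: 4.72
ee_pos: [0.4929, -0.0183, 0.1184]
orientation: [-0.603, -3.083, 0.002]
contact_force: [-1.7, -4.6, 2.9]
width: 0.0001
```

```bash
cat > chk.py <<'E'
from h import *
import sys
s=robot.sense();im=robot.snapshot("wrist");cv2.imwrite(f"pics/{sys.argv[1]}.png",im)
print(s["time_s"],s["ee_pos"],toph(s["ee_pos"])*1000,"Fy",s["contact_force"][:2]@e,"Fx",s["contact_force"][:2]@u,"Fz",s["contact_force"][2])
kw=cam("wrist",s);hsv=cv2.cvtColor(im,cv2.COLOR_BGR2HSV)
m=cv2.inRange(hsv,(5,170,150),(20,255,255));m[:,:225]=0;m[300:]=0
b,st,c=big(m>0);print("tab",st)
# top-face near front-left/right corner rows: centre of top-row edge, project at z=.04
r=st[1]+3;xs=np.where(b[r])[0]
for x in(xs.min(),xs.max()+1):print("tab edge y (top z40) mm",toph(plane((x,r),.13,kw)[0])*1000)
E
python3 chk.py w4
```

```text
4.725 [ 0.4929 -0.0183  0.1184] [-45.2566 -68.1537  28.3852] Fy -4.898342647243335 Fx 0.15627487764836667 Fz 2.9305972731180634
tab [ 352  213   30   76 1609]
tab edge y (top z40) mm [-72.115  -50.4395  40.    ]
tab edge y (top z40) mm [-72.1216 -46.6658  40.    ]
```

View pics/w4.png

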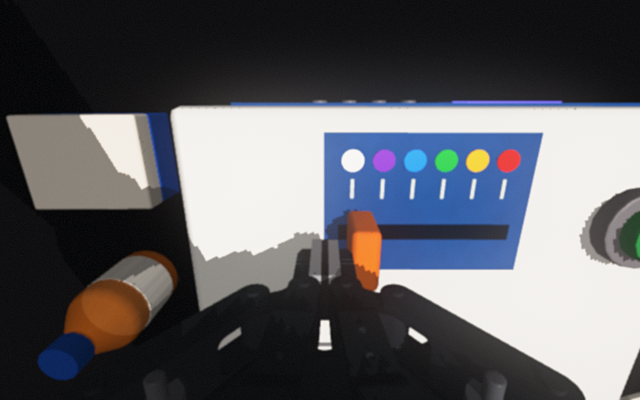

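>>> apply_moves --grip '[0,0,0]' --dp '[[0,0.1,0],[0,0.1,0],[0,0,0]]' --angular '[[0,0,0],[0,0,0],[0,0,0]]'

```text
time_s: 5.15
ee_pos: [0.4939, -0.0158, 0.1184]
orientation: [0.604, 3.083, 0.001]
contact_force: [-1.0, -3.8, 1.9]
width: -0.0003
```

>>> apply_moves --grip '[0,0,0]' --dp '[[0,0.1,0],[0,0.1,0],[0,0,0]]' --angular '[[0,0,0],[0,0,0],[0,0,0]]'

```text
time_s: 5.52
ee_pos: [0.4943, -0.0133, 0.1179]
orientation: [-0.604, -3.082, -0.002]
contact_force: [-1.2, -0.9, 0.3]
width: 0.0003
```

>>> apply_moves --grip '[0,0,0]' --dp '[[0,0.1,0],[0,0.1,0],[0,0,0]]' --angular '[[0,0,0],[0,0,0],[0,0,0]]'

```text
time_s: 5.9
ee_pos: [0.4952, -0.0121, 0.1183]
orientation: [-0.604, -3.083, -0.0]
contact_force: [0.2, -0.2, 0.1]
width: 0.0003
```

```bash
python3 chk.py w5
```

```text
5.9 [ 0.4952 -0.0121  0.1183] [-45.4143 -61.5653  28.2784] Fy -0.11386680691496948 Fx 0.25987786937549373 Fz 0.09047066439271424
tab [ 365  213   31   77 1793]
tab edge y (top z40) mm [-72.2999 -41.9857  40.    ]
tab edge y (top z40) mm [-72.3083 -34.4407  40.    ]
```

View pics/w5.png

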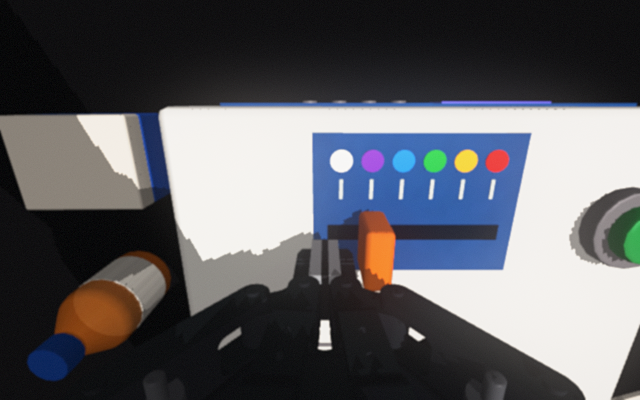

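>>> apply_moves --grip '[0,0,0,0,0]' --dp '[[0,0.1,0],[0,0.1,0],[0,0.1,0],[0,0.1,0],[0,0,0]]' --angular '[[0,0,0],[0,0,0],[0,0,0],[0,0,0],[0,0,0]]'

```text
time_s: 6.58
ee_pos: [0.4967, -0.0085, 0.1183]
orientation: [0.604, 3.083, -0.0]
contact_force: [0.5, 0.7, 0.5]
width: 0.0003
```

>>> apply_moves --grip '[0,0,0]' --dp '[[0,0.1,0],[0,0.1,0],[0,0,0]]' --angular '[[0,0,0],[0,0,0],[0,0,0]]'

```text
time_s: 6.95
ee_pos: [0.4975, -0.0066, 0.1183]
orientation: [0.604, 3.083, 0.0]
contact_force: [0.1, 0.1, -0.9]
width: 0.0003
```

>>> apply_moves --grip '[0,0,0]' --dp '[[0,0.1,0],[0,0.1,0],[0,0,0]]' --angular '[[0,0,0],[0,0,0],[0,0,0]]'

```text
time_s: 7.32
ee_pos: [0.4981, -0.0051, 0.1183]
orientation: [-0.603, -3.083, 0.001]
contact_force: [-0.3, -1.7, 0.7]
width: -0.0002
```

>>> apply_moves --grip '[0,0,0]' --dp '[[0,0.1,0],[0,0.1,0],[0,0,0]]' --angular '[[0,0,0],[0,0,0],[0,0,0]]'

```text
time_s: 7.7
ee_pos: [0.4988, -0.0034, 0.1182]
orientation: [-0.603, -3.083, 0.001]
contact_force: [-1.4, -4.0, 0.9]
width: -0.0004
```

```bash
python3 chk.py w6
```

```text
7.7 [ 0.4988 -0.0034  0.1182] [-45.4442 -52.1355  28.2492] Fy -4.233593353284889 Fx 0.17084548242548925 Fz 0.9067036041752489
tab [ 352  213   30   76 1676]
tab edge y (top z40) mm [-72.3416 -37.2662  40.    ]
tab edge y (top z40) mm [-72.3527 -30.6686  40.    ]
```

View pics/w6.png

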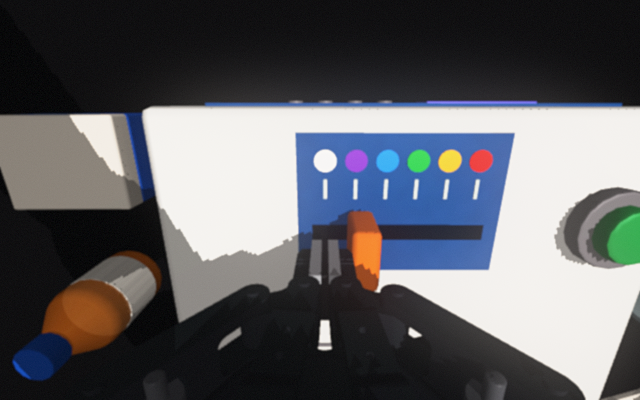

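>>> apply_moves --grip '[0,0,0,0]' --dp '[[0,0.1,0],[0,0.1,0],[0,0.1,0],[0,0,0]]' --angular '[[0,0,0],[0,0,0],[0,0,0],[0,0,0]]'

```text
time_s: 8.25
ee_pos: [0.5, -0.0003, 0.1182]
orientation: [-0.603, -3.083, 0.001]
contact_force: [-1.0, -4.6, 1.4]
width: 0.0004
```

>>> apply_moves --grip '[0,0,0]' --dp '[[0,0.1,0],[0,0.1,0],[0,0,0]]' --angular '[[0,0,0],[0,0,0],[0,0,0]]'

```text
time_s: 8.62
ee_pos: [0.5013, 0.0027, 0.1184]
orientation: [0.604, 3.082, 0.003]
contact_force: [0.2, -0.3, 0.1]
width: -0.0002
```

>>> apply_moves --grip '[0,0,0]' --dp '[[0,0.1,0],[0,0.1,0],[0,0,0]]' --angular '[[0,0,0],[0,0,0],[0,0,0]]'

```text
time_s: 9.0
ee_pos: [0.5018, 0.0037, 0.1183]
orientation: [0.604, 3.083, 0.0]
contact_force: [-0.8, -0.7, 0.3]
width: -0.0006
```

```bash
python3 chk.py w7
```

```text
9.0 [0.5018 0.0037 0.1183] [-45.3908 -44.4498  28.3365] Fy -0.9665915712819562 Fx -0.4263112181060661 Fz 0.2668503951396737
tab [ 367  213   30   76 1789]
tab edge y (top z40) mm [-72.2582 -23.4488  40.    ]
tab edge y (top z40) mm [-72.2653 -16.8435  40.    ]
```

View pics/w7.png

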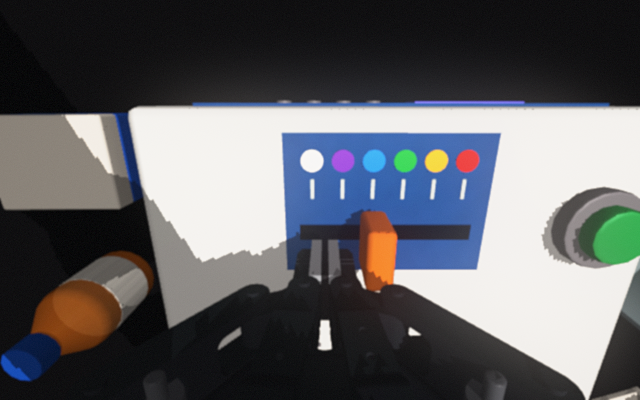

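>>> apply_moves --grip '[0,0,0,0,0]' --dp '[[0,0.2,0],[0,0.2,0],[0,0.1,0],[0,0.1,0],[0,0,0]]' --angular '[[0,0,0],[0,0,0],[0,0,0],[0,0,0],[0,0,0]]'

```text
time_s: 9.68
ee_pos: [0.5039, 0.0091, 0.1183]
orientation: [-0.604, -3.083, -0.0]
contact_force: [0.5, -0.0, -0.1]
width: -0.0002
```

>>> apply_moves --grip '[0,0,0]' --dp '[[0,0.1,0],[0,0.1,0],[0,0,0]]' --angular '[[0,0,0],[0,0,0],[0,0,0]]'

```text
time_s: 10.05
ee_pos: [0.5046, 0.0109, 0.1183]
orientation: [-0.604, -3.083, 0.0]
contact_force: [-0.7, -0.4, -0.2]
width: -0.0001
```

>>> apply_moves --grip '[0,0,0]' --dp '[[0,0.1,0],[0,0.1,0],[0,0,0]]' --angular '[[0,0,0],[0,0,0],[0,0,0]]'

```text
time_s: 10.42
ee_pos: [0.5052, 0.0124, 0.1183]
orientation: [-0.603, -3.083, 0.001]
contact_force: [-1.5, -2.7, 1.0]
width: 0.0001
```

>>> apply_moves --grip '[0,0,0]' --dp '[[0,0.1,0],[0,0.1,0],[0,0,0]]' --angular '[[0,0,0],[0,0,0],[0,0,0]]'

```text
time_s: 10.8
ee_pos: [0.506, 0.0143, 0.1183]
orientation: [-0.603, -3.083, 0.001]
contact_force: [-2.4, -4.6, 0.8]
width: 0.0002
```

```bash
python3 chk.py w8
```

```text
10.8 [0.506  0.0143 0.1183] [-45.4557 -33.077   28.2661] Fy -5.169537638376395 Fx -0.4591275114138167 Fz 0.8304869902238454
tab [ 352  213   30   76 1666]
tab edge y (top z40) mm [-72.3455 -18.6773  40.    ]
tab edge y (top z40) mm [-72.3568 -11.6074  40.    ]
```

>>> apply_moves --grip '[0,0,0]' --dp '[[0,0.1,0],[0,0.1,0],[0,0,0]]' --angular '[[0,0,0],[0,0,0],[0,0,0]]'

```text
time_s: 11.22
ee_pos: [0.5069, 0.0164, 0.1183]
orientation: [-0.604, -3.083, 0.0]
contact_force: [-1.7, -4.2, 0.5]
width: -0.0001
```

>>> apply_moves --grip '[0,0]' --dp '[[0,0.1,0],[0,0,0]]' --angular '[[0,0,0],[0,0,0]]'

```text
time_s: 11.48
ee_pos: [0.5075, 0.0179, 0.1183]
orientation: [0.604, 3.083, 0.002]
contact_force: [-0.8, -1.6, -1.0]
width: 0.0
```

>>> apply_moves --grip '[0,0]' --dp '[[0,0.1,0],[0,0,0]]' --angular '[[0,0,0],[0,0,0]]'

```text
time_s: 11.72
ee_pos: [0.5081, 0.0192, 0.1184]
orientation: [0.604, 3.082, 0.003]
contact_force: [0.3, -0.2, -0.2]
width: -0.0002
```

```bash
python3 chk.py w9
```

```text
11.725 [0.5081 0.0192 0.1184] [-45.424  -27.74    28.3961] Fy -0.06001759247284186 Fx 0.3788159256161764 Fz -0.15728977885955298
tab [ 362  212   31   77 1783]
tab edge y (top z40) mm [-72.7518  -8.1711  40.    ]
tab edge y (top z40) mm [-72.7518  -2.0382  40.    ]
```

View pics/w9.png

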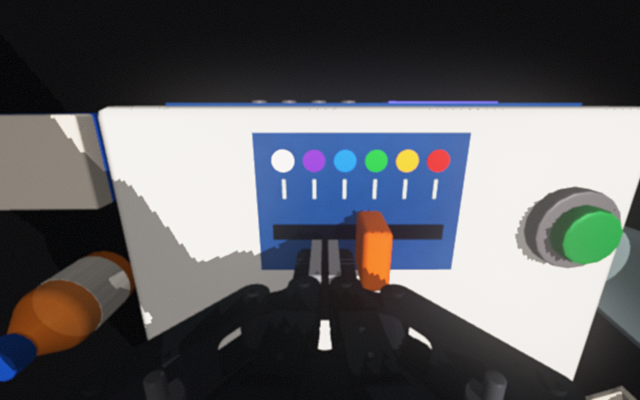

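>>> apply_moves --grip '[0,0]' --dp '[[0,-0.1,0],[0,-0.1,0]]' --angular '[[0,0,0],[0,0,0]]'

```text
time_s: 12.02
ee_pos: [0.507, 0.0166, 0.1183]
orientation: [0.604, 3.083, 0.001]
contact_force: [1.3, -0.3, -0.0]
width: -0.0003
```

```bash
python3 chk.py w10
```

```text
12.025 [0.507  0.0166 0.1183] [-45.4518 -30.5399  28.3155] Fy 0.17856353378205908 Fx 1.303477075735714 Fz -0.019205672155958257
tab [ 374  213   31   76 1759]
tab edge y (top z40) mm [-72.3257  -5.7661  40.    ]
tab edge y (top z40) mm [-72.3314   0.3674  40.    ]
```

View pics/w10.png

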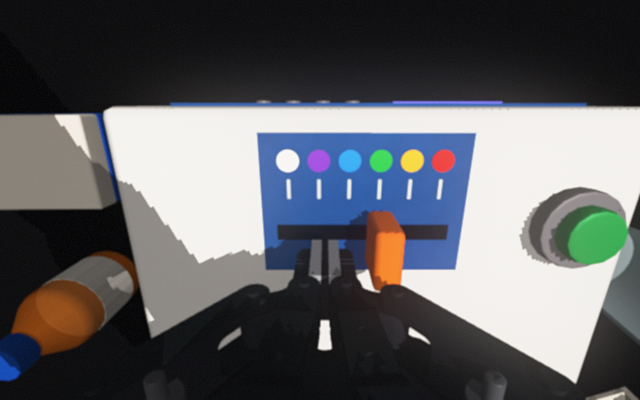

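>>> apply_moves --grip '[0,0,0,0,0]' --dp '[[0,-0.8,0],[0,0,-2],[0,0,-3],[0,0,-3],[0,0,0]]' --angular '[[0,0,0],[0,0,0],[0,0,0],[0,0,0],[0,0,0]]'

```text
time_s: 12.7
ee_pos: [0.5061, 0.0084, 0.2013]
orientation: [0.603, 3.076, 0.001]
contact_force: [0.1, -0.4, 0.5]
width: -0.0001
```

```bash
python3 chk.py w11; python3 - <<'E'
from h import *
s=robot.sense();kw=cam("wrist",s)
for d in(.036,.054,.072):
    P=np.array([ph(-.045+a*.017,-.055+d+b*.0075,.04) for a in(-1,1) for b in(-1,1)]);print(d,proj(P,kw).ravel())
im=robot.snapshot("side");cv2.imwrite("pics/s11.png",cv2.resize(im[140:280,220:420],None,fx=4,fy=4,interpolation=2))
E
```

```text
12.7 [0.5061 0.0084 0.2013] [-43.1589 -38.5316 111.3305] Fy -0.3580435454939787 Fx 0.27107520320834694 Fz 0.5429131487262379
tab [368 176  20  46 700]
tab edge y (top z40) mm [-66.767    1.9524  40.    ]
tab edge y (top z40) mm [-66.7674   2.6941  40.    ]
0.036 [342.1345 188.0359 362.3612 188.0495 341.2781 230.16   360.5914 230.1661]
0.054 [366.4057 188.0522 386.6239 188.0658 364.4532 230.1673 383.7589 230.1733]
0.072 [390.6667 188.0685 410.8766 188.0821 387.6193 230.1745 406.9173 230.1805]
```

View pics/w11.png

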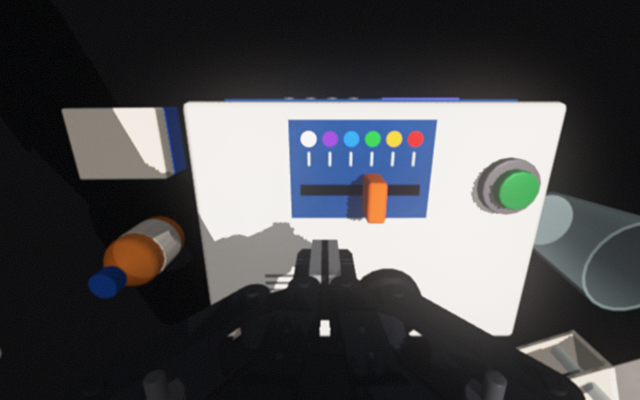

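View pics/s11.png

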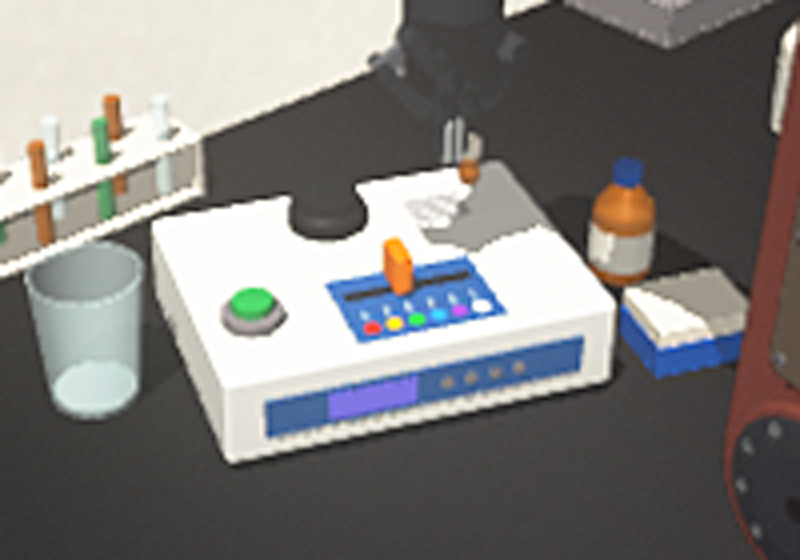

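```bash
python3 - <<'E'
from h import *
s=robot.sense();kw=cam("wrist",s);im=cv2.imread("pics/w11.png");hsv=cv2.cvtColor(im,cv2.COLOR_BGR2HSV)
m=cv2.inRange(hsv,(50,100,60),(80,255,255));m[:,:450]=0;b,st,c=big(m>0);print(st,c)
for z in(.1,.105,.11,.115):print(z,plane(c,z,kw),toph(plane(c,z,kw)[0])*1000)
t=ph(-.05,.118,.02);M=R.from_rotvec(s["orientation"]).as_matrix();print("tool delta cm",M.T@(t-s["ee_pos"])*100,t)
E
```

```text
[ 499  171   40   38 1141] [518.2752 189.7765]
0.1 [[0.5577 0.1626 0.1   ]] [-53.8455 123.726   10.    ]
0.105 [[0.555 0.16  0.105]] [-55.2877 120.3105  15.    ]
0.11 [[0.5524 0.1573 0.11  ]] [-56.7298 116.8951  20.    ]
0.115 [[0.5498 0.1547 0.115 ]] [-58.172  113.4796  25.    ]
tool delta cm [ 0.4067 15.7095  8.7864] [0.5591 0.1558 0.11  ]
```

```bash
python3 - <<'E'
from h import *
s=robot.sense();im=robot.snapshot("wrist");cv2.imwrite("pics/w12.png",im);kw=cam("wrist",s);hsv=cv2.cvtColor(im,cv2.COLOR_BGR2HSV);print(s["ee_pos"],s["orientation"],np.abs(s["qvel"]).max())
for n,lo,hi,b in[("white",(0,0,170),(180,60,255),(297,128,319,150)),("violet",(130,90,90),(155,255,255),(320,128,341,150)),("green",(50,100,90),(75,255,255),(362,128,384,150)),("yellow",(18,120,120),(32,255,255),(384,128,405,150)),("red",(0,120,120),(8,255,255),(406,128,426,150))]:
    m=cv2.inRange(hsv,lo,hi);k=np.zeros_like(m);x0,y0,x1,y1=b;k[y0:y1,x0:x1]=1
    bb,st,c=big(m*k>0);P=plane(c,.09,kw)[0];print(n,c,P,toph(P)*1000)
g=im.min(2)
E=[(x,90+np.argmax(np.diff(g[90:120,x].astype(int)))+.5) for x in range(440,560,15)];print(E,[toph(p)[0]*1000 for p in plane(E,.09,kw)])
m=cv2.inRange(hsv,(50,100,60),(80,255,255));m[:,:450]=0;b,st,c=big(m>0);print(st,c)
for z in(.105,.11):print(z,plane(c,z,kw),toph(plane(c,z,kw)[0])*1000)
E
```

```text
[0.5035 0.0088 0.1979] [-0.6042 -3.0826  0.0001] 0.02653303542477525
white [308.9612 142.5097] [0.4555 0.0136 0.09  ] [-91.9118 -52.8219  -0.    ]
violet [330.5778 142.7389] [0.4625 0.0303 0.09  ] [-91.7431 -34.7471  -0.    ]
green [373.7572 142.7919] [0.4762 0.0637 0.09  ] [-91.7413   1.3766  -0.    ]
yellow [395.1954 142.7126] [0.4829 0.0803 0.09  ] [-91.828   19.3122  -0.    ]
red [416.7986 142.9424] [0.49  0.097 0.09 ] [-91.6586  37.4114  -0.    ]
[(440, np.float64(105.5)), (455, np.float64(105.5)), (470, np.float64(105.5)), (485, np.float64(105.5)), (500, np.float64(105.5)), (515, np.float64(105.5)), (530, np.float64(105.5)), (545, np.float64(105.5))] [np.float64(-121.60434105712903), np.float64(-121.6205786634827), np.float64(-121.63681854811273), np.float64(-121.65306071149872), np.float64(-121.66930515412028), np.float64(-121.68555187645715), np.float64(-121.70180087898943), np.float64(-121.71805216219705)]
[ 502  176   40   38 1163] [521.3972 194.9261]
0.105 [[0.5605 0.1615 0.105 ]] [-50.8386 123.7957  15.    ]
0.11 [[0.5577 0.1588 0.11  ]] [-52.3754 120.3061  20.    ]
```

>>> apply_moves --grip '[0,0,0,0,0]' --dp '[[0.2,4,0],[0.2,4,0],[0.2,4,0],[0.1,3.9,0],[0,0,0]]' --angular '[[0,0,0],[0,0,0],[0,0,0],[0,0,0],[0,0,0]]'

```text
time_s: 13.48
ee_pos: [0.5567, 0.1608, 0.1961]
orientation: [-0.598, -3.081, 0.001]
contact_force: [0.4, -0.8, 0.2]
width: 0.0002
```

>>> apply_moves --grip '[0,0,0,0,0]' --dp '[[0,0,2],[0,0,2],[0,0,1.5],[0,0,1],[0,0,0]]' --angular '[[0,0,0],[0,0,0],[0,0,0],[0,0,0],[0,0,0]]'

```text
time_s: 14.1
ee_pos: [0.5566, 0.1585, 0.132]
orientation: [-0.604, -3.081, 0.001]
contact_force: [-0.8, 0.2, 0.7]
width: -0.0002
```

```bash
python3 - <<'E'
from h import *
s=robot.sense();im=robot.snapshot("wrist");cv2.imwrite("pics/w13.png",im);print(s["ee_pos"],toph(s["ee_pos"]),s["contact_force"])
im=robot.snapshot("side");cv2.imwrite("pics/s13.png",cv2.resize(im[140:280,220:420],None,fx=4,fy=4,interpolation=2))
E
```

```text
[0.5566 0.1585 0.132 ] [-0.0533  0.1195  0.042 ] [-0.8383  0.1951  0.6879]
```

View pics/w13.png

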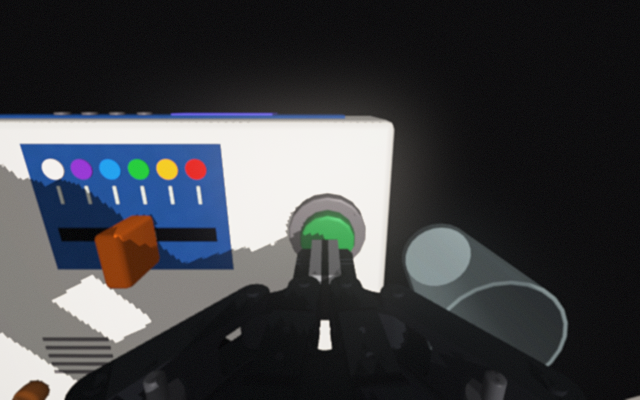

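View pics/s13.png

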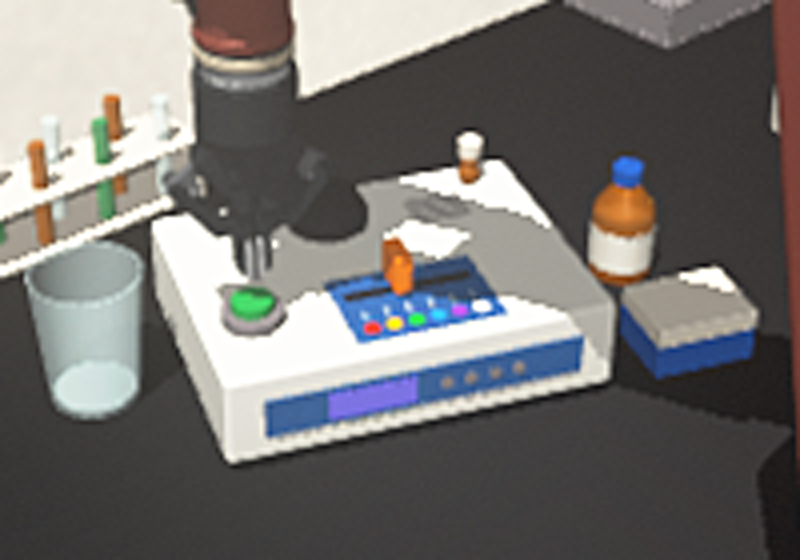

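>>> apply_moves --grip '[0,0,0,0,0]' --dp '[[0,0,0.7],[0,0,0.5],[0,0,0.3],[0,0,0.2],[0,0,0.2]]' --angular '[[0,0,0],[0,0,0],[0,0,0],[0,0,0],[0,0,0]]'

```text
time_s: 14.82
ee_pos: [0.5574, 0.159, 0.1142]
orientation: [0.604, 3.083, 0.0]
contact_force: [-0.9, 0.0, -0.2]
width: 0.0001
```

>>> apply_moves --grip '[0,0,0]' --dp '[[0,0,0.1],[0,0,0.1],[0,0,0]]' --angular '[[0,0,0],[0,0,0],[0,0,0]]'

```text
time_s: 15.2
ee_pos: [0.5574, 0.159, 0.1122]
orientation: [-0.604, -3.083, 0.0]
contact_force: [0.7, -0.7, 0.3]
width: -0.0001
```

>>> apply_moves --grip '[0,0,0]' --dp '[[0,0,0.1],[0,0,0.1],[0,0,0]]' --angular '[[0,0,0],[0,0,0],[0,0,0]]'

```text
time_s: 15.58
ee_pos: [0.5575, 0.159, 0.1106]
orientation: [0.604, 3.083, 0.0]
contact_force: [-2.0, -0.7, 2.3]
width: 0.0003
```

>>> apply_moves --grip '[0,0,0]' --dp '[[0,0,0.1],[0,0,0.1],[0,0,0]]' --angular '[[0,0,0],[0,0,0],[0,0,0]]'

```text
time_s: 15.95
ee_pos: [0.5575, 0.159, 0.1085]
orientation: [0.604, 3.083, 0.0]
contact_force: [-0.7, -0.6, 3.2]
width: 0.0001
```

>>> apply_moves --grip '[0,0,0]' --dp '[[0,0,0.1],[0,0,0.1],[0,0,0]]' --angular '[[0,0,0],[0,0,0],[0,0,0]]'

```text
time_s: 16.32
ee_pos: [0.5575, 0.159, 0.1065]
orientation: [0.604, 3.083, 0.0]
contact_force: [-1.9, -0.7, 4.7]
width: 0.0001
```

>>> apply_moves --grip '[0,0,0]' --dp '[[0,0,0.1],[0,0,0.1],[0,0,0]]' --angular '[[0,0,0],[0,0,0],[0,0,0]]'

```text
time_s: 16.7
ee_pos: [0.5576, 0.159, 0.106]
orientation: [-0.604, -3.083, 0.0]
contact_force: [-4.5, -0.6, 11.9]
width: 0.0001
```

>>> apply_moves --grip '[0,0,0]' --dp '[[0,0,0.1],[0,0,0],[0,0,0]]' --angular '[[0,0,0],[0,0,0],[0,0,0]]'

```text
time_s: 17.08
ee_pos: [0.5576, 0.159, 0.1059]
orientation: [-0.603, -3.083, 0.0]
contact_force: [-6.1, -1.0, 16.0]
width: 0.0001
```

>>> apply_moves --grip '[0,0,0,0,0]' --dp '[[0,0,-0.3],[0,0,-0.4],[0,0,-0.6],[0,0,-1.5],[0,0,-2]]' --angular '[[0,0,0],[0,0,0],[0,0,0],[0,0,0],[0,0,0]]'

```text
time_s: 17.7
ee_pos: [0.5568, 0.1588, 0.1516]
orientation: [-0.604, -3.082, 0.001]
contact_force: [-0.5, 0.2, -0.2]
width: 0.0
```

>>> apply_moves --grip '[0,0,0,0,0]' --dp '[[0,0,-3],[0,0,-3],[2,-1,0],[2,-1,0],[0,0,0]]' --angular '[[0,0,0],[0,0,0],[0,0,0],[0,0,0],[0,0,0]]'

```text
time_s: 18.32
ee_pos: [0.5122, 0.1556, 0.2125]
orientation: [0.603, 3.082, 0.001]
contact_force: [0.8, -0.4, 0.3]
width: -0.0001
```

```bash
python3 - <<'E'
from h import *
robot.snapshot("wrist");robot.snapshot("wrist");robot.snapshot("wrist")
s=robot.sense();im=robot.snapshot("wrist");cv2.imwrite("pics/w14.png",im);print(s["time_s"],s["ee_pos"],s["contact_force"])
im=robot.snapshot("side");cv2.imwrite("pics/s14.png",cv2.resize(im[140:280,220:420],None,fx=4,fy=4,interpolation=2))
im=robot.snapshot("scene");cv2.imwrite("pics/sc14.png",cv2.resize(im[80:260,220:400],None,fx=4,fy=3.3,interpolation=2))
E
```

```text
18.475 [0.5138 0.1556 0.2122] [ 0.0688 -0.245  -0.7886]
```

View pics/w14.png

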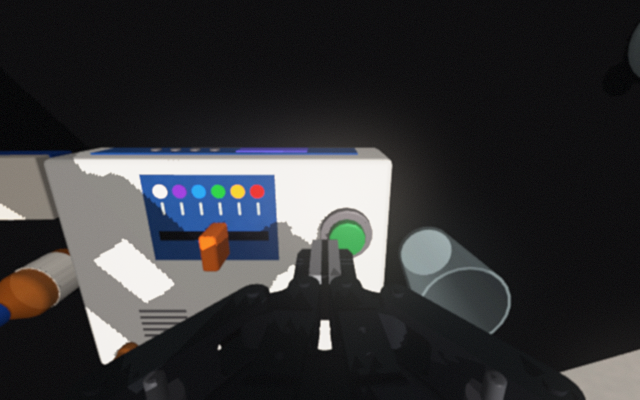

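View pics/s14.png

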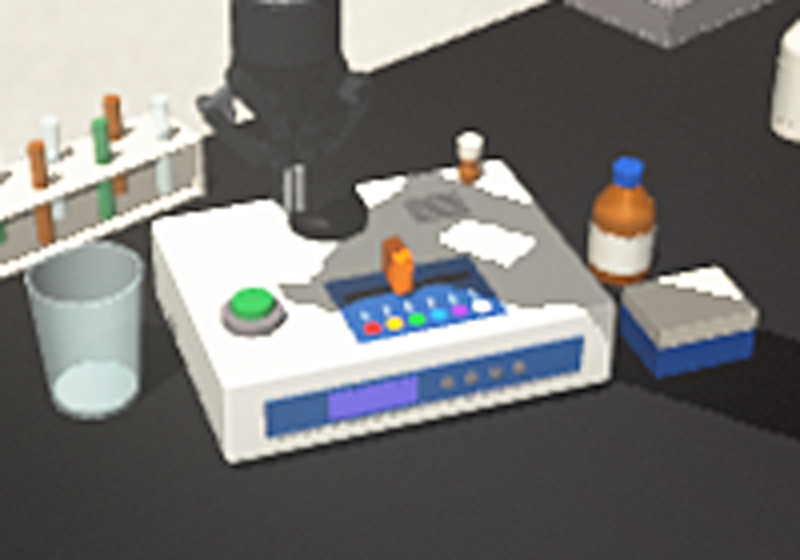

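View pics/sc14.png

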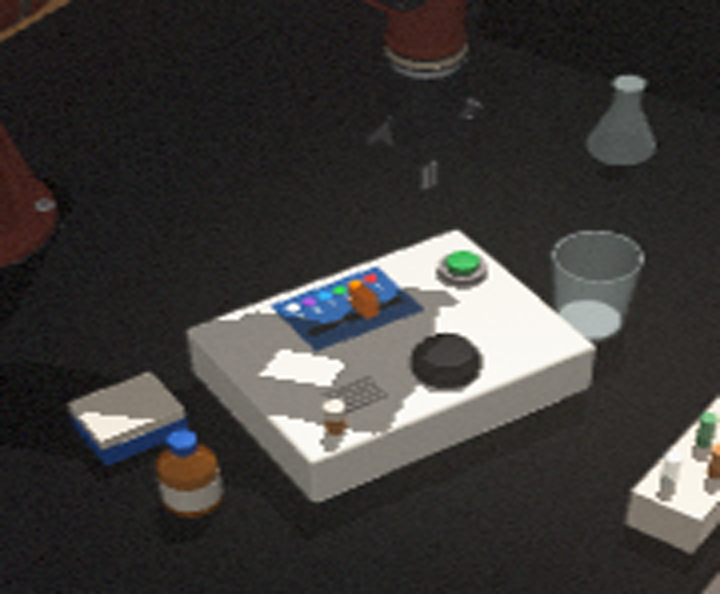

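The lever sits at the green tick, the button is back up (side view at about (252,300) looks the same as before the press), the bystanders haven't moved, and the arm is clear. I'm handing the job in.

```bash
python3 -c "
from bench import robot
robot.job_done();print(robot.sense()['time_s'])"
```

```text
the job is handed in; nothing more can be done
the job is handed in; nothing more can be done
```

The lever is set at the third click and the green button was pressed after that. I handed the job in with the arm clear of everything, at about 18.5 s.

- **Lever:** I pushed it with closed fingertips in 1–2 mm steps, at about 5 N. It snapped through the first and second clicks, and I backed off as soon as it ran ahead into the third. In the wrist picture afterwards the tab lined up with the green tick and matched the position predicted for 0.054. The steady side and scene views agree.
- **Button:** I pressed it straight down until it stopped, after about 5–6 mm of travel. The force rose from about 5 N to 12 N, then 16 N. After I lifted off, the pictures show it back up.
- **Surroundings:** The vial, beaker, flask, reagent bottle and cell box look unmoved in the last pictures. The wash bottle and cartridge are mostly outside those crops, but the arm never went near them.

**Checks that disagreed:**
- My first wrist measurement was taken while the arm was still moving, and it put the photometer 2–3 mm off. I measured again with the arm at rest before pressing the button.
- One picture taken mid-snap put the lever at about 50 mm. The next one, 0.3 s later, put it at about 53–54 mm.

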